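# Load the wash-tablet dial and close it

### The job

Load the blue-and-white wash tablet from the bowl into the tablet dial: turn the dial's lid until its opening is centred over the chamber marked by the blue stud, then drop the tablet in. Then turn the lid until its opening is squarely over the sector with the black stud, so the dial is closed, and let go. Don't knock over or push aside the other things on the ledge, and leave the bowl about where it is.

Things in the scene. Friction and masses are not known exactly. Their poses are not given: they have to be found in the camera images.
- dial: Fixed white drum, 148 mm across, 59 mm tall, on a grey foot flange 196 mm across, 8 mm thick. Five 72-degree sectors inside: four open chambers (inner radius 70, floor 10 mm above the table, dividers 4 mm thick) and one filled with black plastic. Each sector's middle points at a stud on the flange. Origin on the vertical axis at table height; x points to the black stud. Its yaw is arbitrary.
- lid (a joint): Turn of the light grey lid about the dial's vertical axis, rad: 0 = opening over the black stud, positive anticlockwise from above, free either way (stops at +-12); needs about 0.05 N m and stays where left. The lid is a disc 145 mm across, 5 mm thick, top 66 mm above the table.
- lid_grip (a point): On the lid's axis in the orange grip bar, 84 mm above the table. The bar is 12 mm thick, 44 mm long, rises 32 mm over the lid (top 98 mm above the table). Site x points to the opening, across the bar's thickness, so the fingers close along the line from axis to opening; z up. Grip with the TCP 88 to 92 mm above the table.
- lid_opening (a point): Middle of the lid's only opening, at the lid's top (66 mm above the table), 50 mm from the axis. The opening is a wedge through which the sector below shows: from a point 23 mm from the axis it widens to about 65 mm near the rim; a circle 37 mm across fits about this point. Site x points outward from the axis.
- lid_pointer (a point): Invisible point that turns with the lid, in the direction of the middle of the opening, 86 mm from the axis, so that it stands over a stud when the opening is over that stud's sector; 61 mm above the table.
- closed_stud (a point): Top centre of the black stud, part of the dial, 86 mm from the axis and 60 mm above the table: it marks the solid black sector. Stud 18 mm across.
- stud_blue: Blue upright plastic stud, 18 mm across, 52 mm tall, fixed on the dial's flange (top 60 mm above the table), 86 mm from the dial's axis; origin at the centre of its underside. It marks the chamber directly inward of it; the coloured studs change places from run to run. The tablet belongs in this one's chamber.
- stud_yellow: Yellow upright plastic stud, 18 mm across, 52 mm tall, fixed on the dial's flange (top 60 mm above the table), 86 mm from the dial's axis; origin at the centre of its underside. It marks the chamber directly inward of it; the coloured studs change places from run to run.
- stud_red: Red upright plastic stud, 18 mm across, 52 mm tall, fixed on the dial's flange (top 60 mm above the table), 86 mm from the dial's axis; origin at the centre of its underside. It marks the chamber directly inward of it; the coloured studs change places from run to run.
- stud_green: Green upright plastic stud, 18 mm across, 52 mm tall, fixed on the dial's flange (top 60 mm above the table), 86 mm from the dial's axis; origin at the centre of its underside. It marks the chamber directly inward of it; the coloured studs change places from run to run.
- tablet_center (a point): Centre of the wash tablet: a hard disc 26 mm across and 20 mm tall, lower 13 mm white, top 7 mm blue, about 20 g, at first lying flat (axis vertical) on the bowl's floor, its centre 16 mm above the table. Grip it across its diameter with the TCP 28 mm above the table.
- bowl: Loose white ceramic bowl, 0.6 kg: outer radius 70 mm at the foot and 88 mm at the rim, 36 mm tall, wall 5 mm, flat inner floor of radius about 65 mm, 6 mm above the table. Origin at the centre of its underside.
- teal_bottle: Bystander: closed teal bottle, 72 mm across, 210 mm tall; origin at the centre of its underside.
- jar: Bystander: amber jar, 80 mm across, 110 mm tall; origin at the centre of its underside.
- brush: Bystander: round scrub brush, 80 mm across, 66 mm tall; origin at the centre of its underside.
- peg_box: Bystander: green open box 130 x 180 x 70 mm with clothes pegs; origin at the centre of its underside.
- soap_dish: Bystander: blue dish 120 x 85 mm with a bar of soap, 38 mm tall; origin at the centre of its underside.
- tray_unit: Bystander: fixed white unit with a pull-out tray, 260 x 220 x 100 mm, with a knob on its -x face; origin at the centre of its underside.
- tablet: The same tablet; origin at the centre of its underside, z along its axis, pointing to the blue face.
Not all that is in view belongs to the job. Leave any pink look-alike of the dial alone.

How it is judged:
By the outcome, as a careful person would: the job done as asked, in the order asked, and still so for the second after the job is handed in, with the robot touching nothing.
It also fails if it takes over 64 s, if anything falls off the work surface, if the arm or the gripper's body presses on something with over 40 N, if the wrist force passes 120 N, or if a joint passes its speed limit or range.

### The arm

A 6-joint arm with a two-finger parallel gripper is mounted at the origin on the work surface. World frame = base frame: x ahead of the robot, y to its left, z up, the work surface at z = 0. Lengths are in m, angles in rad, forces in N, time in s.
With the tool pointing down it reaches from about 0.25 to 0.725 m from the base axis. Payload 4 kg.
Tool frame: the origin (TCP) lies between the finger pads, 19 mm behind the fingertips; this is the grasp point; z points along the fingers, y is the line along which they close (so a half turn about z gives the same grasp; the last joint's range is limited). The gripper opens to 85 mm and grips with 20 to 120 N. Pads are 22 mm wide; open, the fingers measure 114 mm over their backs; the gripper's body (76 mm by 85 mm) begins 54 mm behind the grasp point. The pads swing forward as they close: fully open they stand 13 mm farther back than shut.
Start: joints at [-1.242, 0.241, 0.005, 1.335, 0, 1.571], TCP at [0.161, -0.473, 0.25] pointing down, gripper open.
Joint ranges: [-2.72, 2.72], [-1.05, 1.87], [-1.09, 1.28], [-1.99, 2.15], [-1.42, 1.44], [-3.14, 3.14]. Speed limits (rad/s): [2.79, 2.79, 3.14, 3.14, 3.14, 3.14].

### API

Orientations are given as a unit quaternion [x, y, z, w].
In Python, from workcell import bot, vision, workorder, boxes_of gives the robot as it stands.
- The arm moves only by the tool send_rows, never from a script. Its argument "motion" is text: rows parted by semicolons, each of 5 numbers parted by spaces: the closure, from -1 (fully open) to 1 (shut), so that 0 is half open, then the shift along the tool's x, y, z in cm, then the turn about the tool's z in rad. In form: claw x y z twist; .... A call has 1 to 5 rows; each row is the pose to reach, as a shift and turn from the pose commanded when the call began, along the tool's axes at that moment; what a row does not reach only later rows make up. A row lasts 1/10 s, in which the tool goes at most 50 mm and 8.59 degrees, less where a joint would pass 70% of its speed; a pose out of reach is approached as far as the arm can. A call with a gripper value outside its range is refused whole. The fingers move at their own pace and stop on an object; the grip force is fixed at half the most. Time passes only in rows, so rows that repeat a pose let the fingers close. It gives the time, the measured TCP pose, the force, the opening and the grip force at its end, in the units of the state.
- bot.get_obs(): the state, without advancing time (a new reading comes with each control period).
- vision.camera(name): name is "side" or "top"; returns the picture (384x512x3 uint8, red, green, blue); there is no depth.
- vision.camera_model(name): a dict with "fov_y" (degrees; the focal length in pixels is half the picture's height over the tangent of half this angle, whatever the lens; pixels are square), "cx", "cy" (the principal point, pixels), "world_from_camera" (4x4, takes a point from camera to world coordinates). Camera axes: x right, y down, z forward; pixel columns grow to the right and rows downward; lengths in m; the calibration is good to about 2 mm. A picture is of the moment at which its call begins. camera_model takes no time and is no camera call.
- workorder.job_done(): hands the job in; it is judged then, once.
Trained networks look in the newest picture that a camera, given by its name, has taken for a name from the list of things; names that differ only in an ending like _2 or _b are one class to them, and where a whole thing is asked for, a point or a joint stands for the part that bears it (a point fixed in the world has none). Each returns a list of dicts, best first, with "conf" (0 to 1); they miss things now and then, are a little off and sometimes report something else, mostly with a low value. They report only what shows in the picture. A call takes as long as a camera call. They do not tell look-alikes from the thing itself.
- boxes_of(camera, target): "rect" ([centre column, centre row, width, height] in pixels, round what is visible of it).
The state is a dict: "clock": time; "joint_pos": joint angles; "joint_vel": joint speeds; "tau": joint torques, N m; "eef_pos": TCP position; "tool_rot": TCP orientation; "ft_force": force on the tool from outside, world axes, zero at the start; "ft_torque": the same for the moment, N m; "grip_width": finger opening in m; "grasp_force": force on a finger pad.
Only numpy, scipy, OpenCV 4.12 (cv2) and the standard library are available. Lean on these libraries where they do the work, as an engineer would, in place of code of your own. Each camera call takes 0.05 s, during which the arm holds its last target. There are 200 camera calls.

## Working session

There is one attempt and no reset: what is moved stays moved. The work goes in short steps, Python scripts to look and compute and a tool call to move; the robot and the scene stay as the last step left them, time stands still between calls to the robot, and variables do not carry over. Pictures are saved under pics/ and viewed, at most 10 in all, crops included, and the job is handed in when it is done.

Besides the shell and the picture viewer there is one more tool, called after "Call:" as a command line: name --argument value ..., lists and objects as JSON in quotes. send_rows: Moves the arm, as the interface text tells. Its arguments: {"type":"object","properties":{"motion":{"type":"string"}},"required":["motion"]}

```bash
mkdir -p pics; ls; cat > h.py <<'E'
import numpy as np,cv2
from workcell import bot,vision,workorder,boxes_of
def cam(n):
    m=vision.camera_model(n);f=192/np.tan(np.radians(m["fov_y"])/2);return f,m["cx"],m["cy"],np.array(m["world_from_camera"])
def px2w(n,u,v,z):
    f,cx,cy,T=cam(n);d=T[:3,:3]@np.array([(u-cx)/f,(v-cy)/f,1]);o=T[:3,3];return o+d*(z-o[2])/d[2]
def w2px(n,p):
    f,cx,cy,T=cam(n);q=T[:3,:3].T@(np.array(p)-T[:3,3]);return f*q[0]/q[2]+cx,f*q[1]/q[2]+cy
E
python3 - <<'E'
from h import *
np.set_printoptions(precision=3,suppress=True)
for n in("top","side"):
    im=vision.camera(n);cv2.imwrite(f"pics/{n}0.png",im[:,:,::-1]);print(n,cam(n), vision.camera_model(n).keys())
    for t in("dial","lid","tablet","bowl","stud_blue","closed_stud","stud_yellow","stud_red","stud_green"):
        print(t,[(np.round(b["rect"]),round(b["conf"],2)) for b in boxes_of(n,t)][:3])
print(bot.get_obs())
E
```

```text
pics
top (np.float64(388.12303534162015), 253.21980886610822, 191.61999139021768, array([[-0.03 , -0.993,  0.116,  0.359],
       [-0.999,  0.031,  0.011, -0.009],
       [-0.014, -0.116, -0.993,  1.332],
       [ 0.   ,  0.   ,  0.   ,  1.   ]])) dict_keys(['fov_y', 'cx', 'cy', 'world_from_camera'])
dial [(array([237., 180.,  57.,  58.]), 0.95), (array([146., 279.,  60.,  65.]), 0.88)]
lid [(array([227., 250.,  47.,  48.]), 0.72), (array([144., 279.,  42.,  43.]), 0.72), (array([234., 176.,  47.,  41.]), 0.55)]
tablet []
bowl [(array([325., 199.,  52.,  51.]), 0.89), (array([239., 176.,  40.,  42.]), 0.49)]
stud_blue [(array([234., 180.,  60.,  54.]), 0.57)]
closed_stud [(array([237., 178.,  54.,  54.]), 0.94), (array([393., 180.,  35.,  42.]), 0.7), (array([228., 248.,  59.,  57.]), 0.66)]
stud_yellow []
stud_red [(array([328., 202.,   7.,   6.]), 0.5)]
stud_green []
side (np.float64(349.8753985949305), 251.73874916132618, 193.38468777041095, array([[-0.664, -0.494,  0.562, -0.051],
       [-0.748,  0.455, -0.483,  0.515],
       [-0.017, -0.741, -0.671,  0.783],
       [ 0.   ,  0
[... 581 characters left out ...]
rray([218., 352.,  93.,  63.]), 0.71), (array([230., 215.,  64.,  54.]), 0.55)]
stud_yellow [(array([244., 229.,   5.,  16.]), 0.52), (array([259., 207.,   9.,  19.]), 0.19)]
stud_red [(array([207., 200.,   7.,  10.]), 0.42)]
stud_green []
{'clock': 1.0, 'joint_pos': array([-1.242,  0.241,  0.005,  1.335,  0.   ,  1.571]), 'joint_vel': array([-0.001, -0.   , -0.002,  0.   ,  0.001, -0.001]), 'tau': array([  0.   , -37.221,  25.27 ,   0.001,   0.   ,  -0.   ]), 'eef_pos': array([ 0.161, -0.473,  0.25 ]), 'tool_rot': array([0.987, 0.164, 0.   , 0.   ]), 'ft_force': array([0.41 , 0.601, 0.555]), 'ft_torque': array([ 0.003, -0.006, -0.008]), 'grasp_force': 0.0, 'grip_width': 0.08561178884778865}
```

View pictures.

```bash
python3 - <<'E'
import cv2
a=cv2.imread("pics/top0.png");b=cv2.imread("pics/side0.png")
cv2.imwrite("pics/topL.png",cv2.resize(a[100:330,90:440],(800,526),interpolation=cv2.INTER_CUBIC))
cv2.imwrite("pics/sideL.png",cv2.resize(b,(800,600),interpolation=cv2.INTER_CUBIC))
E
```

```text
(no output)
```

View pics/topL.png

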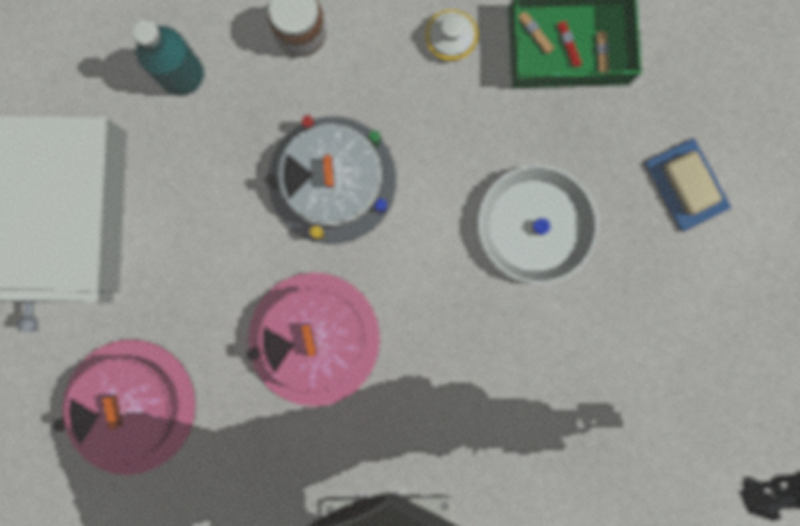

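View pics/sideL.png

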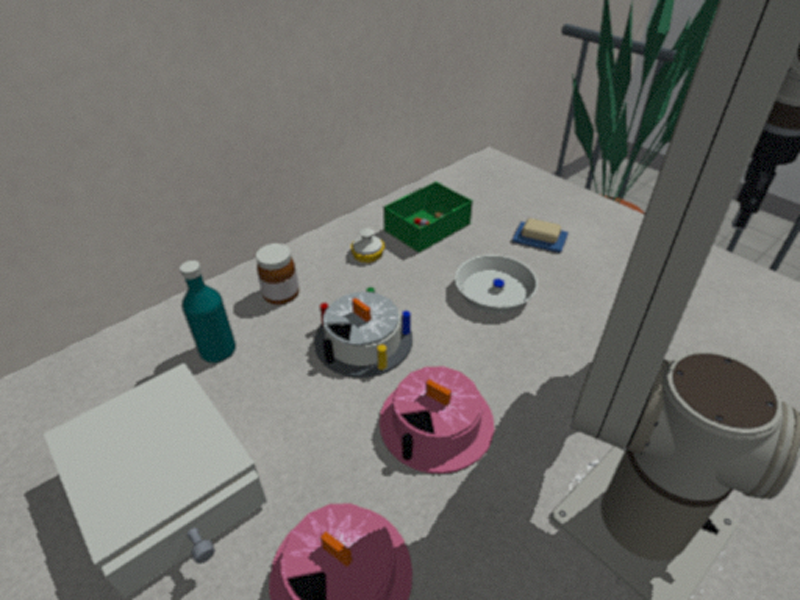

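The top picture shows the white dial with its coloured studs at crop (332,178), full-image px (235,177), and the tablet in the bowl at px (327,199). Things that could be taken for the dial are the pink dials at px (228,248) and (146,278). For the tablet there is only the blue dot in the bowl; the blue soap dish (px 390,182) and the blue stud (px 256,190) are different things. I choose the grey-flanged dial and the tablet in the bowl, and check both in a crop.

```bash
cat >> h.py <<'E'
def blobs(n,im,roi,cols):
    u0,v0,u1,v1=roi;h=cv2.cvtColor(im[v0:v1,u0:u1],cv2.COLOR_RGB2HSV);out={}
    R=dict(red=(172,184),orange=(4,16),yellow=(19,33),green=(50,85),blue=(108,128))
    for c in cols:
        a,b=R[c];H=h[:,:,0].astype(int);H=np.where(H<b-180,H+180,H)
        m=((H>=a)&(H<=b)&(h[:,:,1]>90)&(h[:,:,2]>50)).astype(np.uint8)
        k,_,st,ce=cv2.connectedComponentsWithStats(m)
        if k>1:
            i=1+np.argmax(st[1:,4]);w=(h[:,:,1]*(_==i)).astype(float);ys,xs=np.mgrid[v0:v1,u0:u1]
            out[c]=((w*xs).sum()/w.sum(),(w*ys).sum()/w.sum(),int(st[i,4]))
    return out
E
python3 - <<'E'
from h import *
np.set_printoptions(precision=4,suppress=True)
im=cv2.imread("pics/top0.png")[:,:,::-1].copy();s=cv2.imread("pics/side0.png")[:,:,::-1].copy()
d=blobs("top",im,(200,145,270,210),["red","orange","yellow","green","blue"]);
Z=dict(red=.06,orange=.098,yellow=.06,green=.06,blue=.06)
P={}
for c,(u,v,a) in d.items(): P[c]=px2w("top",u,v,Z[c]);print(c,u,v,a,P[c])
st={c:P[c][:2] for c in P if c!="orange"}
from scipy.optimize import least_squares
o=list(st);A=np.array([st[c] for c in o])
r=least_squares(lambda q:np.hypot(*(A-q).T)-.086,A.mean(0));C=r.x;print("centre fix r",C,r.fun)
for c in o: print(c,np.degrees(np.arctan2(*(st[c]-C)[::-1])))
t=blobs("top",im,(300,170,355,230),["blue"]);print(t,[px2w("top",*t["blue"][:2],.026)])
t=blobs("side",s,(290,160,350,210),["blue"]);print(t,[px2w("side",*t["blue"][:2],.024)])
d=blobs("side",s,(195,180,270,240),["red","orange","yellow","green","blue"]);print(d, px2w("side",*d["orange"][:2],.088))
cv2.imwrite("pics/crop.png",cv2.resize(im[140:230,195:360,::-1],(800,436),interpolation=cv2.INTER_CUBIC))
E
```

```text
red 224.08931484502446 152.9041598694943 19 [0.6412 0.0983 0.06  ]
orange 233.08081096516275 174.28112507138778 49 [0.5617 0.0676 0.098 ]
yellow 228.01216893342877 201.0899546647578 30 [0.4792 0.0887 0.06  ]
green 253.36563573883163 159.38213058419245 13 [0.6161 0.0012 0.06  ]
blue 256.1393395133256 189.2728852838934 26 [ 0.5155 -0.005   0.06  ]
centre fix r [0.5617 0.0673] [-0.0006 -0.0008 -0.0004 -0.0002]
red 21.28687622755434
yellow 165.4344770977784
green -50.585965777940686
blue -122.57060507700149
{'blue': (np.float64(326.29275593693876), np.float64(198.57373777689085), 35)} [array([ 0.4807, -0.2404,  0.026 ])]
{'blue': (np.float64(318.7211091521077), np.float64(180.7857028369931), 33)} [array([ 0.4798, -0.2381,  0.024 ])]
{'red': (np.float64(206.82789387180088), np.float64(196.35078656961727), 24), 'orange': (np.float64(230.95906661452221), np.float64(197.9155694607396), 112), 'yellow': (np.float64(244.1579264947888), np.float64(227.8772901810203), 95), 'green': (np.float64(236.7849162011173), np.float64(184.99930167597765), 10), 'blue': (np.float64(259.48166099978295), np.float64(206.32149316356796), 66)} [0.5576 0.0724 0.088 ]
```

View pics/crop.png

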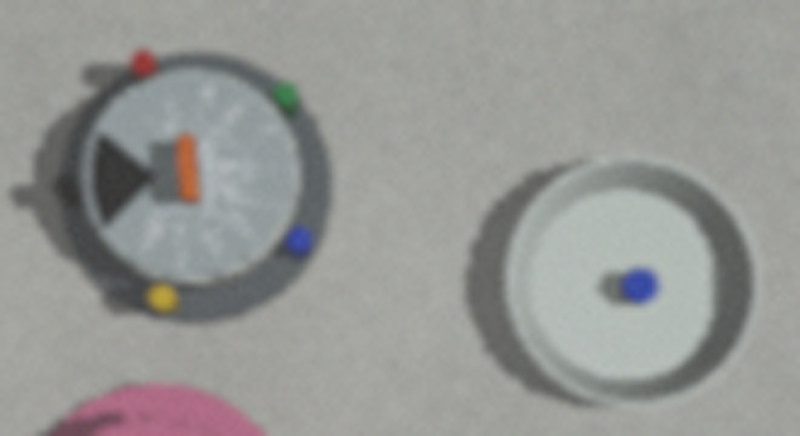

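The crop confirms the choice: the dial with its red, green, blue and yellow studs has the opening near the black stud (crop 68,188), and the tablet sits near the bowl's centre (crop 640,286). Next I measure the lid's angle and write a planner.

```bash
cat >> h.py <<'E'
def plan(wps,step=4.5,dstep=8.0):
    """wps: (claw,x,y,z,ydir_deg,extra hold rows); prints calls of <=5 rows from the current pose"""
    from scipy.spatial.transform import Rotation as R
    o=bot.get_obs();p=np.array(o["eef_pos"]);y=R.from_quat(o["tool_rot"]).apply([0,1,0]);yd=np.degrees(np.arctan2(y[1],y[0]))
    print("now",p.round(4),round(yd,2),"j6",np.degrees(o["joint_pos"][5]).round(1),"t",o["clock"])
    rows=[]
    for c,X,Y,Z,d,h in wps:
        q=np.array([X,Y,Z]);n=max(1,int(np.ceil(max(np.linalg.norm(q-p)*100/step,abs(d-yd)/dstep))))
        rows+=[(c,p+(q-p)*i/n,yd+(d-yd)*i/n) for i in range(1,n+1)]+[(c,q,d)]*h;p,yd=q,d
    p=np.array(o["eef_pos"]);yd=np.degrees(np.arctan2(y[1],y[0]))
    for k in range(0,len(rows),5):
        a=np.radians(yd);ey=np.array([np.cos(a),np.sin(a),0]);ez=np.array([0,0,-1.]);ex=np.cross(ey,ez);s=[]
        for c,q,d in rows[k:k+5]:
            e=(q-p)*100;s.append("%g %.2f %.2f %.2f %.3f"%(c,e@ex,e@ey,e@ez,-np.radians(d-yd)))
        print("; ".join(s));_,p,yd=rows[min(k+4,len(rows)-1)]
E
python3 - <<'E'
from h import *
im=cv2.imread("pics/top0.png");C=np.array([.5617,.0673])
g=im.max(2)
# sample annulus on lid top: darkness by angle
best=[]
for a in range(40,150,2):
    v=[]
    for r in np.arange(.035,.066,.003):
        u=w2px("top",[C[0]+r*np.cos(np.radians(a)),C[1]+r*np.sin(np.radians(a)),.066]);v.append(cv2.getRectSubPix(g,(1,1),u)[0,0])
    best.append((a,np.mean(v)))
A=np.array(best);w=np.clip(130-A[:,1],0,None);print("opening ang",(A[:,0]*w).sum()/w.sum());print(A[::2].round().astype(int).tolist())
plan([(-1,.5617,.0673,.25,94,0),(-0.3,.5617,.0673,.13,94,1)])
E
```

```text
opening ang 90.33995584988963
[[40, 156], [44, 154], [48, 153], [52, 153], [56, 154], [60, 150], [64, 128], [68, 99], [72, 78], [76, 67], [80, 62], [84, 60], [88, 61], [92, 60], [96, 61], [100, 63], [104, 68], [108, 77], [112, 94], [116, 121], [120, 145], [124, 156], [128, 157], [132, 158], [136, 161], [140, 165], [144, 168], [148, 168]]
now [ 0.1615 -0.4732  0.25  ] -71.16 j6 90.0 t 1.0
-1 2.63 -1.82 0.00 -0.137; -1 5.27 -3.64 0.00 -0.275; -1 7.90 -5.46 0.00 -0.412; -1 10.54 -7.28 0.00 -0.549; -1 13.17 -9.10 0.00 -0.686
-1 3.19 0.26 0.00 -0.137; -1 6.38 0.52 0.00 -0.275; -1 9.58 0.78 0.00 -0.412; -1 12.77 1.05 0.00 -0.549; -1 15.96 1.31 0.00 -0.686
-1 2.30 2.23 0.00 -0.137; -1 4.61 4.45 0.00 -0.275; -1 6.91 6.68 0.00 -0.412; -1 9.21 8.90 0.00 -0.549; -1 11.52 11.13 0.00 -0.686
-1 0.37 3.18 0.00 -0.137; -1 0.74 6.36 0.00 -0.275; -1 1.12 9.54 0.00 -0.412; -1 1.49 12.72 0.00 -0.549; -1 1.86 15.91 0.00 -0.686
-1 -1.73 2.70 0.00 -0.137; -0.3 -1.73 2.70 4.00 -0.137; -0.3 -1.73 2.70 8.00 -0.137; -0.3 -1.73 2.70 12.00 -0.137; -0.3 -1.73 2.70 12.00 -0.137
```

Call:
send_rows --motion "-1 2.63 -1.82 0 -0.137; -1 5.27 -3.64 0 -0.275; -1 7.9 -5.46 0 -0.412; -1 10.54 -7.28 0 -0.549; -1 13.17 -9.1 0 -0.686"

```text
clock: 1.5
eef_pos: [0.2573, -0.3435, 0.2501]
tool_rot: [0.873, 0.488, 0.0, 0.0]
ft_force: [0.8, 0.6, 0.4]
grip_width: 0.0856
grasp_force: 0.0
```

Call:
send_rows --motion "-1 3.19 0.26 0 -0.137; -1 6.38 0.52 0 -0.275; -1 9.58 0.78 0 -0.412; -1 12.77 1.05 0 -0.549; -1 15.96 1.31 0 -0.686"

```text
clock: 2.0
eef_pos: [0.3528, -0.2148, 0.2502]
tool_rot: [0.658, 0.753, 0.0, 0.0]
ft_force: [-0.0, -0.0, 0.3]
grip_width: 0.0852
grasp_force: 0.0
```

Call:
send_rows --motion "-1 2.3 2.23 0 -0.137; -1 4.61 4.45 0 -0.275; -1 6.91 6.68 0 -0.412; -1 9.21 8.9 0 -0.549; -1 11.52 11.13 0 -0.686"

```text
clock: 2.5
eef_pos: [0.4482, -0.0861, 0.2502]
tool_rot: [0.366, 0.931, 0.0, 0.0]
ft_force: [-0.1, -0.8, 0.5]
grip_width: 0.0856
grasp_force: 0.0
```

Call:
send_rows --motion "-1 0.37 3.18 0 -0.137; -1 0.74 6.36 0 -0.275; -1 1.12 9.54 0 -0.412; -1 1.49 12.72 0 -0.549; -1 1.86 15.91 0 -0.686"

```text
clock: 3.0
eef_pos: [0.5436, 0.0426, 0.25]
tool_rot: [0.031, 1.0, -0.0, 0.0]
ft_force: [-0.6, 0.0, -0.2]
grip_width: 0.0854
grasp_force: 0.0
```

Call:
send_rows --motion "-1 -1.73 2.7 0 -0.12; -0.3 -1.73 2.7 4 -0.12; -0.3 -1.73 2.7 8 -0.12; -0.3 -1.73 2.7 12 -0.12; -0.3 -1.73 2.7 12 -0.12"

```text
clock: 3.5
eef_pos: [0.5573, 0.0667, 0.124]
tool_rot: [-0.026, 1.0, -0.001, -0.006]
ft_force: [-0.6, -0.3, -0.6]
grip_width: 0.0555
grasp_force: 0.0
```

```bash
python3 - <<'E'
from h import *
s=vision.camera("side");t=vision.camera("top")
A=cv2.resize(s[150:250,180:300],(480,400),interpolation=cv2.INTER_CUBIC);B=cv2.resize(t[130:230,180:260],(320,400),interpolation=cv2.INTER_CUBIC)
cv2.imwrite("pics/g1.png",np.hstack([A,B])[:,:,::-1])
plan([(-.3,.5617,.0673,.09,93.3,2),(1,.5617,.0673,.09,93.3,6)])
E
```

```text
now [0.5618 0.0671 0.1301] 92.93 j6 3.9 t 3.6
-0.3 0.01 0.02 4.01 -0.006; -0.3 0.01 0.02 4.01 -0.006; -0.3 0.01 0.02 4.01 -0.006; 1 0.01 0.02 4.01 -0.006; 1 0.01 0.02 4.01 -0.006
1 0.00 0.00 0.00 -0.000; 1 0.00 0.00 0.00 -0.000; 1 0.00 0.00 0.00 -0.000; 1 0.00 0.00 0.00 -0.000; 1 0.00 0.00 0.00 -0.000
```

View pics/g1.png

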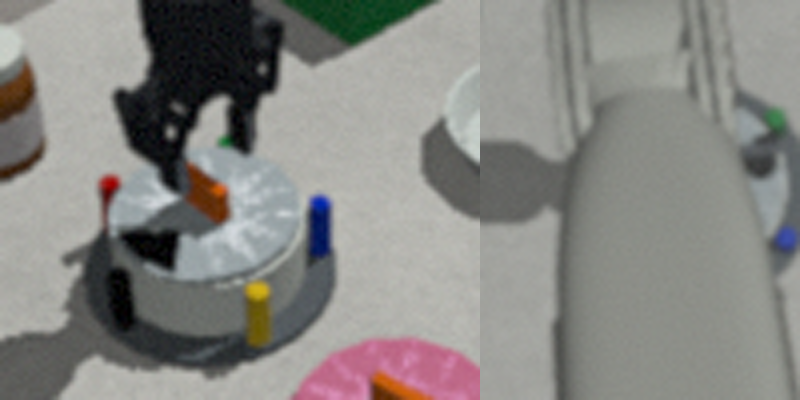

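The side view shows the open fingers on either side of the orange bar (208,190), about 13 mm above it. I go down and close.

Call:
send_rows --motion "-0.3 0 0 2 0; -0.3 0 0 4 0; -0.3 0 0 4 0; 1 0 0 4 0; 1 0 0 4 0"

```text
clock: 4.1
eef_pos: [0.5639, 0.0673, 0.0926]
tool_rot: [-0.026, 1.0, 0.0, 0.002]
ft_force: [-0.6, 0.3, 0.9]
grip_width: 0.0268
grasp_force: 0.0
```

Call:
send_rows --motion "1 0 0 0 0; 1 0 0 0 0; 1 0 0 0 0; 1 0 0 0 0; 1 0 0 0 0"

```text
clock: 4.6
eef_pos: [0.5634, 0.0677, 0.0921]
tool_rot: [-0.026, 1.0, 0.001, 0.002]
ft_force: [-1.1, 0.9, 7.0]
grip_width: 0.011
grasp_force: 60.3
```

```bash
python3 - <<'E'
from h import *
print(bot.get_obs()["ft_force"],bot.get_obs()["grip_width"],bot.get_obs()["grasp_force"])
plan([(1,.5617,.0673,.09,237.4,3)],dstep=8)
E
```

```text
[-1.05378328  0.89825318  6.99985631] 0.011047692211657691 60.28281211853027
now [0.5634 0.0677 0.0921] 92.96 j6 3.9 t 4.6
1 0.01 -0.00 0.01 -0.133; 1 0.02 -0.00 0.02 -0.265; 1 0.03 -0.00 0.03 -0.398; 1 0.04 -0.01 0.04 -0.531; 1 0.04 -0.01 0.06 -0.663
1 0.01 0.00 0.01 -0.133; 1 0.02 0.01 0.02 -0.265; 1 0.02 0.01 0.03 -0.398; 1 0.03 0.02 0.04 -0.531; 1 0.04 0.02 0.06 -0.663
1 0.00 0.01 0.01 -0.133; 1 0.01 0.02 0.02 -0.265; 1 0.01 0.02 0.03 -0.398; 1 0.01 0.03 0.04 -0.531; 1 0.02 0.04 0.06 -0.663
1 -0.00 0.01 0.01 -0.133; 1 -0.00 0.02 0.02 -0.265; 1 -0.01 0.03 0.03 -0.398; 1 -0.01 0.03 0.04 -0.531; 1 -0.01 0.03 0.04 -0.531
1 0.00 0.00 0.00 -0.000; 1 0.00 0.00 0.00 -0.000
```

Call:
send_rows --motion "1 0 0 0 -0.13; 1 0 0 0 -0.26; 1 0 0 0 -0.39; 1 0 0 0 -0.52; 1 0 0 0 -0.65"

```text
clock: 5.1
eef_pos: [0.5634, 0.0676, 0.0921]
tool_rot: [-0.346, 0.938, -0.0, 0.002]
ft_force: [-0.4, 1.3, 5.8]
grip_width: 0.011
grasp_force: 60.3
```

Call:
send_rows --motion "1 0 0 0 -0.13; 1 0 0 0 -0.26; 1 0 0 0 -0.39; 1 0 0 0 -0.52; 1 0 0 0 -0.65"

```text
clock: 5.6
eef_pos: [0.5635, 0.0675, 0.0921]
tool_rot: [-0.627, 0.779, -0.001, 0.002]
ft_force: [-0.2, 1.0, 6.0]
grip_width: 0.0107
grasp_force: 60.2
```

Call:
send_rows --motion "1 0 0 0 -0.13; 1 0 0 0 -0.26; 1 0 0 0 -0.39; 1 0 0 0 -0.52; 1 0 0 0 -0.65"

```text
clock: 6.1
eef_pos: [0.5636, 0.0675, 0.0921]
tool_rot: [0.843, -0.538, 0.001, -0.002]
ft_force: [2.1, 1.4, 5.9]
grip_width: 0.0112
grasp_force: 60.2
```

Call:
send_rows --motion "1 0 0 0 -0.13; 1 0 0 0 -0.26; 1 0 0 0 -0.39; 1 0 0 0 -0.57; 1 0 0 0 -0.57"

```text
clock: 6.6
eef_pos: [0.5637, 0.0676, 0.0921]
tool_rot: [0.96, -0.28, 0.002, -0.001]
ft_force: [0.2, 0.2, 6.0]
grip_width: 0.0106
grasp_force: 60.2
```

```bash
python3 - <<'E'
from h import *
vision.camera("side");print(bot.get_obs()["ft_force"],bot.get_obs()["ft_torque"],bot.get_obs()["grip_width"])
plan([(1,.5617,.0673,.09,237.4,3)],dstep=8)
E
```

```text
[0.80694346 1.61629616 5.97346857] [0.16200058 0.22794184 0.04270253] 0.010929819768430256
now [0.5637 0.0676 0.0921] -122.53 j6 -140.7 t 6.65
1 -0.00 0.00 0.00 -0.140; 1 -0.01 0.01 0.01 -0.279; 1 -0.01 0.01 0.01 -0.419; 1 -0.01 0.01 0.02 -0.558; 1 -0.02 0.02 0.02 -0.698
1 -0.00 0.00 0.00 -0.140; 1 -0.01 0.00 0.01 -0.279; 1 -0.01 0.00 0.01 -0.419; 1 -0.02 0.00 0.02 -0.558; 1 -0.02 0.00 0.02 -0.698
1 -0.00 -0.00 0.00 -0.140; 1 -0.01 -0.01 0.01 -0.279; 1 -0.01 -0.01 0.01 -0.419; 1 -0.01 -0.01 0.02 -0.558; 1 -0.02 -0.01 0.02 -0.698
1 -0.00 -0.00 0.00 -0.140; 1 -0.00 -0.01 0.01 -0.279; 1 -0.00 -0.01 0.01 -0.419; 1 -0.00 -0.02 0.02 -0.558; 1 -0.00 -0.02 0.02 -0.698
1 0.00 -0.00 0.00 -0.140; 1 0.00 -0.01 0.01 -0.279; 1 0.01 -0.01 0.01 -0.419; 1 0.01 -0.02 0.02 -0.558; 1 0.01 -0.02 0.02 -0.698
1 0.00 -0.00 0.00 -0.140; 1 0.01 -0.00 0.01 -0.279; 1 0.01 -0.00 0.01 -0.419; 1 0.02 -0.01 0.02 -0.558; 1 0.02 -0.01 0.02 -0.698
1 0.00 0.00 0.00 -0.140; 1 0.01 0.00 0.01 -0.279; 1 0.01 0.00 0.01 -0.419; 1 0.02 0.01 0.02 -0.558; 1 0.02 0.01 0.02 -0.698
1 0.00 0.00 0.00 -0.140; 1 0.00 0.01 0.01 -0.279; 1 0.01 0.01 0.01 -0.419; 1 0.01 0.02 0.02 -0.558; 1 0.01 0.02 0.02 -0.698
1 -0.00 0.00 0.00 -0.140; 1 -0.00 0.01 0.01 -0.279; 1 -0.00 0.01 0.01 -0.419; 1 -0.00 0.02 0.02 -0.558; 1 -0.00 0.02 0.02 -0.698
1 0.00 0.00 0.00 0.000; 1 0.00 0.00 0.00 0.000; 1 0.00 0.00 0.00 0.000
```

```bash
python3 - <<'E'
from h import *
plan([(-.3,.5635,.0675,.092,-122.53,3),(-.3,.5635,.0675,.17,-122.53,0),(0,.480,-.239,.15,-212.6,2)])
E
```

```text
now [0.5637 0.0676 0.0921] -122.53 j6 -140.7 t 6.65
-0.3 -0.02 0.02 0.01 0.000; -0.3 -0.02 0.02 0.01 0.000; -0.3 -0.02 0.02 0.01 0.000; -0.3 -0.02 0.02 0.01 0.000; -0.3 -0.02 0.02 -3.89 0.000
-0.3 0.00 0.00 -3.90 -0.000; 0 0.79 2.53 -3.73 0.131; 0 1.57 5.06 -3.57 0.262; 0 2.36 7.58 -3.40 0.393; 0 3.15 10.11 -3.23 0.524
0 1.95 1.79 0.17 0.131; 0 3.89 3.59 0.33 0.262; 0 5.84 5.38 0.50 0.393; 0 7.78 7.18 0.67 0.524; 0 9.73 8.97 0.83 0.655
0 2.64 0.24 0.17 0.131; 0 5.27 0.48 0.33 0.262; 0 7.91 0.71 0.50 0.393; 0 7.91 0.71 0.50 0.393; 0 7.91 0.71 0.50 0.393
```

Call:
send_rows --motion "-0.3 0 0 0 0; -0.3 0 0 0 0; -0.3 0 0 0 0; -0.3 0 0 0 0; -0.3 0 0 -3.9 0"

```text
clock: 7.15
eef_pos: [0.5577, 0.0665, 0.1238]
tool_rot: [0.96, -0.281, -0.006, 0.003]
ft_force: [0.4, 0.6, -0.5]
grip_width: 0.0555
grasp_force: 0.0
```

Call:
send_rows --motion "-0.3 0 0 -3.9 0; 0 0.79 2.53 -3.73 0.131; 0 1.57 5.06 -3.57 0.262; 0 2.36 7.58 -3.4 0.393; 0 3.15 10.11 -3.23 0.524"

```text
clock: 7.65
eef_pos: [0.5336, -0.0358, 0.1612]
tool_rot: [0.853, -0.522, 0.0, 0.0]
ft_force: [-0.1, 1.1, -0.4]
grip_width: 0.0429
grasp_force: 0.0
```

Call:
send_rows --motion "0 1.95 1.79 0.17 0.131; 0 3.89 3.59 0.33 0.262; 0 5.84 5.38 0.5 0.393; 0 7.78 7.18 0.67 0.524; 0 9.73 8.97 0.83 0.655"

```text
clock: 8.15
eef_pos: [0.4984, -0.1636, 0.1528]
tool_rot: [-0.639, 0.769, 0.0, -0.0]
ft_force: [-0.7, -0.7, -0.5]
grip_width: 0.0426
grasp_force: 0.0
```

Call:
send_rows --motion "0 2.64 0.24 0.17 0.131; 0 5.27 0.48 0.33 0.262; 0 7.91 0.71 0.5 0.393; 0 7.91 0.71 0.5 0.393; 0 7.91 0.71 0.5 0.393"

```text
clock: 8.65
eef_pos: [0.4775, -0.2395, 0.1477]
tool_rot: [-0.479, 0.878, 0.0, -0.0]
ft_force: [-0.2, -0.1, 0.4]
grip_width: 0.0426
grasp_force: 0.0
```

```bash
python3 - <<'E'
from h import *
s=vision.camera("side");t=vision.camera("top")
A=cv2.resize(t[140:220,195:275],(400,400),interpolation=cv2.INTER_CUBIC);B=cv2.resize(s[120:220,270:370],(400,400),interpolation=cv2.INTER_CUBIC)
cv2.imwrite("pics/g2.png",np.hstack([A,B])[:,:,::-1])
d=blobs("top",t,(200,145,270,210),["orange"]);print(d,px2w("top",*d["orange"][:2],.098))
C=np.array([.5617,.0673])
for cc in([.5617,.0673],[.5635,.0675]):
  g=t.max(2);L=[]
  for a in range(180,300,2):
    L.append((a,np.mean([cv2.getRectSubPix(g,(1,1),w2px("top",[cc[0]+r*np.cos(np.radians(a)),cc[1]+r*np.sin(np.radians(a)),.066]))[0,0] for r in np.arange(.035,.066,.003)])))
  print([(a,int(v)) for a,v in L][::2])
print("blue side",blobs("side",s,(290,150,350,220),["blue"]))
plan([(0,.480,-.2395,.06,-212.6,1),(0,.480,-.2395,.028,-212.6,2),(1,.480,-.2395,.028,-212.6,5)])
E
```

```text
{'orange': (np.float64(233.50359023456198), np.float64(173.75666187968724), 46)} [0.5634044  0.06618902 0.098     ]
[(180, 101), (184, 101), (188, 100), (192, 101), (196, 100), (200, 101), (204, 101), (208, 103), (212, 107), (216, 111), (220, 113), (224, 115), (228, 115), (232, 116), (236, 116), (240, 116), (244, 117), (248, 117), (252, 116), (256, 113), (260, 111), (264, 116), (268, 135), (272, 155), (276, 160), (280, 161), (284, 163), (288, 167), (292, 171), (296, 170)]
[(180, 101), (184, 101), (188, 100), (192, 101), (196, 101), (200, 101), (204, 102), (208, 103), (212, 108), (216, 111), (220, 114), (224, 115), (228, 115), (232, 116), (236, 116), (240, 117), (244, 118), (248, 117), (252, 115), (256, 112), (260, 112), (264, 125), (268, 147), (272, 159), (276, 161), (280, 162), (284, 165), (288, 169), (292, 171), (296, 167)]
blue side {'blue': (np.float64(318.71939188096394), np.float64(180.7829532589358), 33)}
now [ 0.4779 -0.2385  0.1479] 147.33 j6 -83.9 t 8.75
0 -0.00 -0.01 0.20 0.140; 0 -0.00 -0.01 0.39 0.279; 0 -0.00 -0.02 0.59 0.419; 0 -0.00 -0.02 0.78 0.558; 0 -0.00 -0.03 0.9
[... 542 characters left out ...]
00 0.01 0.39 0.279; 0 0.01 0.01 0.59 0.419; 0 0.01 0.02 0.78 0.558; 0 0.01 0.02 0.98 0.698
0 0.00 0.00 0.20 0.140; 0 0.01 0.00 0.39 0.279; 0 0.01 0.01 0.59 0.419; 0 0.02 0.01 0.78 0.558; 0 0.02 0.01 0.98 0.698
0 0.00 -0.00 0.20 0.140; 0 0.01 -0.00 0.39 0.279; 0 0.01 -0.00 0.59 0.419; 0 0.02 -0.01 0.78 0.558; 0 0.02 -0.01 0.98 0.698
0 0.00 -0.00 0.20 0.140; 0 0.01 -0.01 0.39 0.279; 0 0.01 -0.01 0.59 0.419; 0 0.01 -0.02 0.78 0.558; 0 0.01 -0.02 0.98 0.698
0 0.00 0.00 0.00 0.000; 0 0.00 0.00 3.20 0.000; 0 0.00 0.00 3.20 0.000; 0 0.00 0.00 3.20 0.000; 1 0.00 0.00 3.20 0.000
1 0.00 0.00 0.00 -0.000; 1 0.00 0.00 0.00 -0.000; 1 0.00 0.00 0.00 -0.000; 1 0.00 0.00 0.00 -0.000; 1 0.00 0.00 0.00 -0.000
```

View pics/g2.png

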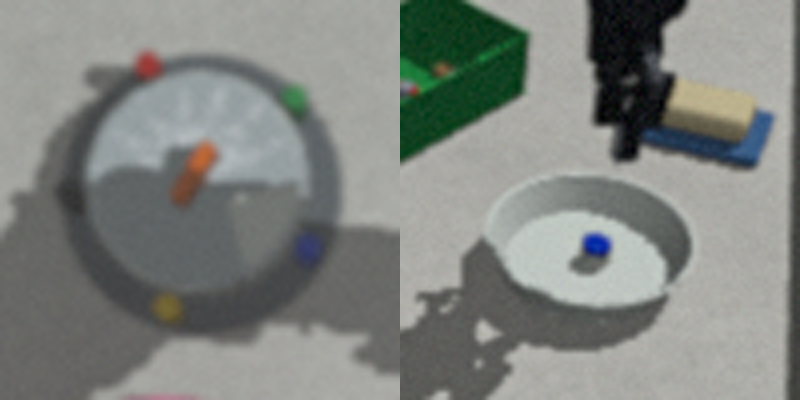

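In the left crop the lighter wedge of the opening (≈265,225) now points at the blue stud (308,248). In the right crop the tablet (596,245) is in the bowl under the fingers. Next I go down to grasp it.

Call:
send_rows --motion "0 0 -0.2 4 0; 0 0 -0.2 7 0; 0 0 -0.2 9 0; 0 0 -0.2 9 0; 0 0 -0.2 9 0"

```text
clock: 9.25
eef_pos: [0.4799, -0.2395, 0.0583]
tool_rot: [-0.48, 0.877, 0.0, -0.0]
ft_force: [-0.0, 0.1, -0.2]
grip_width: 0.0427
grasp_force: 0.0
```

Call:
send_rows --motion "0 0 0 1.5 0; 0 0 0 3 0; 0 0 0 3 0; 0 0 0 3 0; 1 0 0 3 0"

```text
clock: 9.75
eef_pos: [0.4808, -0.2407, 0.0296]
tool_rot: [-0.479, 0.878, -0.001, 0.001]
ft_force: [0.0, 0.6, 0.0]
grip_width: 0.0296
grasp_force: 0.0
```

Call:
send_rows --motion "1 0 0 0 0; 1 0 0 0 0; 1 0 0 0 0; 1 0 0 0 0; 1 0 0 0 0"

```text
clock: 10.25
eef_pos: [0.4808, -0.2408, 0.0299]
tool_rot: [-0.479, 0.878, -0.001, 0.001]
ft_force: [-0.1, 0.3, 6.6]
grip_width: 0.0237
grasp_force: 58.7
```

Call:
send_rows --motion "1 0 0 -2 0; 1 0 0 -5 0; 1 0 0 -9 0; 1 0 0 -13 0; 1 0 0 -13 0"

```text
clock: 10.75
eef_pos: [0.4834, -0.2422, 0.1649]
tool_rot: [-0.479, 0.878, -0.005, 0.004]
ft_force: [0.1, -0.7, 0.3]
grip_width: 0.0232
grasp_force: 58.9
```

```bash
sed -i 's|    rows=\[\]|    yd+=360*np.round((wps[0][4]-yd)/360); yd0=yd; rows=[]|; s|p=np.array(o\["eef_pos"\]);yd=np.degrees(np.arctan2(y\[1\],y\[0\]))$|p=np.array(o["eef_pos"]);yd=yd0|' h.py; grep -n "yd" h.py; python3 - <<'E'
from h import *
s=vision.camera("side")
B=cv2.resize(s[100:220,270:370],(500,600),interpolation=cv2.INTER_CUBIC)
cv2.imwrite("pics/g3.png",B[:,:,::-1])
C=np.array([.5632,.0672]);a=np.radians(237.4);x,y=C+.05*np.array([np.cos(a),np.sin(a)]);print(x,y)
plan([(1,x,y,.16,147.4,2),(1,x,y,.11,147.4,1)])
E
```

```text
21:    """wps: (claw,x,y,z,ydir_deg,extra hold rows); prints calls of <=5 rows from the current pose"""
23:    o=bot.get_obs();p=np.array(o["eef_pos"]);y=R.from_quat(o["tool_rot"]).apply([0,1,0]);yd=np.degrees(np.arctan2(y[1],y[0]))
24:    print("now",p.round(4),round(yd,2),"j6",np.degrees(o["joint_pos"][5]).round(1),"t",o["clock"])
25:    yd+=360*np.round((wps[0][4]-yd)/360); yd0=yd; rows=[]
27:        q=np.array([X,Y,Z]);n=max(1,int(np.ceil(max(np.linalg.norm(q-p)*100/step,abs(d-yd)/dstep))))
28:        rows+=[(c,p+(q-p)*i/n,yd+(d-yd)*i/n) for i in range(1,n+1)]+[(c,q,d)]*h;p,yd=q,d
29:    p=np.array(o["eef_pos"]);yd=yd0
31:        a=np.radians(yd);ey=np.array([np.cos(a),np.sin(a),0]);ez=np.array([0,0,-1.]);ex=np.cross(ey,ez);s=[]
33:            e=(q-p)*100;s.append("%g %.2f %.2f %.2f %.3f"%(c,e@ex,e@ey,e@ez,-np.radians(d-yd)))
34:        print("; ".join(s));_,p,yd=rows[min(k+4,len(rows)-1)]
0.5362614607496569 0.025077380149642628
now [ 0.4819 -0.2415  0.162 ] 147.25 j6 -83.9 t 10.8
1 -3.62 1.41 0.03 -0.000; 1 -7.25 2.81 0.06 -0.001; 1 -10.87 4.22 0.09 -0.001; 1 -14.49 5.63 0.12 -0.002; 1 -18.11 7.04 0.15 -0.002
1 -3.63 1.40 0.03 -0.000; 1 -7.25 2.80 0.06 -0.001; 1 -7.25 2.80 0.06 -0.001; 1 -7.25 2.80 0.06 -0.001; 1 -7.25 2.80 2.56 -0.001
1 0.00 0.00 2.50 -0.000; 1 0.00 0.00 2.50 -0.000
```

View pics/g3.png

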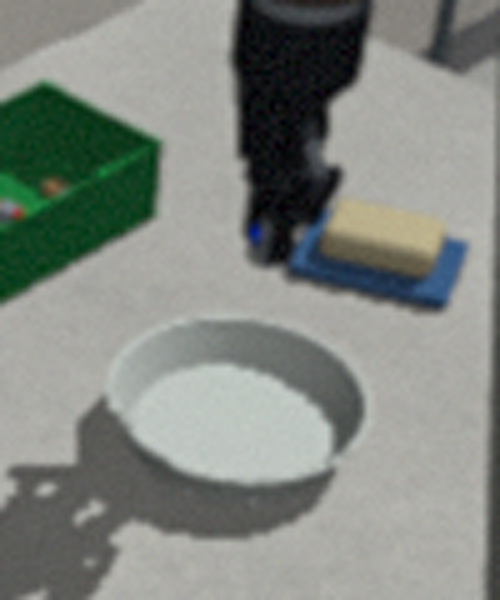

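The bowl is empty and the blue tablet face shows between the fingertips (256,235), so I carry it to the dial.

Call:
send_rows --motion "1 -3.62 1.41 0 0; 1 -7.25 2.81 0 0; 1 -10.87 4.22 0 0; 1 -14.49 5.63 0 0; 1 -18.11 7.04 0 0"

```text
clock: 11.3
eef_pos: [0.5176, -0.0484, 0.1569]
tool_rot: [-0.479, 0.878, 0.001, -0.001]
ft_force: [0.9, 0.0, -0.1]
grip_width: 0.0234
grasp_force: 58.9
```

Call:
send_rows --motion "1 -3.63 1.4 0 0; 1 -7.25 2.8 0 0; 1 -7.25 2.8 0 0; 1 -7.25 2.8 2 0; 1 -7.25 2.8 4 0"

```text
clock: 11.8
eef_pos: [0.5338, 0.0263, 0.1171]
tool_rot: [-0.479, 0.878, -0.0, -0.0]
ft_force: [0.7, 0.1, -1.3]
grip_width: 0.0233
grasp_force: 58.9
```

Call:
send_rows --motion "1 0 0 0 0; 1 0 0 0 0"

```text
clock: 12.0
eef_pos: [0.5331, 0.0257, 0.1173]
tool_rot: [-0.479, 0.878, 0.0, -0.001]
ft_force: [1.4, -0.1, -0.7]
grip_width: 0.0234
grasp_force: 58.9
```

```bash
python3 - <<'E'
from h import *
s=vision.camera("side")
d=blobs("side",s,(180,150,290,240),["blue","orange","yellow"]);print(d)
B=cv2.resize(s[150:250,190:290],(600,600),interpolation=cv2.INTER_CUBIC)
cv2.imwrite("pics/g4.png",B[:,:,::-1])
a=np.radians(237.4)
for C in([.5632,.0672],[.5617,.0673]):
  p=np.array(C)+.05*np.array([np.cos(a),np.sin(a)]);print([(np.array(w2px("side",[*p,z]))-[190,150])*6 for z in(.066,.095)])
plan([(1,.5362,.0251,.095,147.4,0)])
E
```

```text
{'blue': (np.float64(259.4877820899813), np.float64(206.27015955153084), 70), 'orange': (np.float64(183.54496259748527), np.float64(173.15374820945408), 70), 'yellow': (np.float64(244.12244336925446), np.float64(227.92159665713658), 96)}
[array([348.94875446, 297.47084668]), array([347.53356735, 254.30240664])]
[array([350.77639112, 299.07847306]), array([349.39459429, 255.90303562])]
now [0.534  0.0258 0.1182] 147.21 j6 -54.4 t 12.05
1 -0.06 -0.22 2.32 -0.003
```

View pics/g4.png

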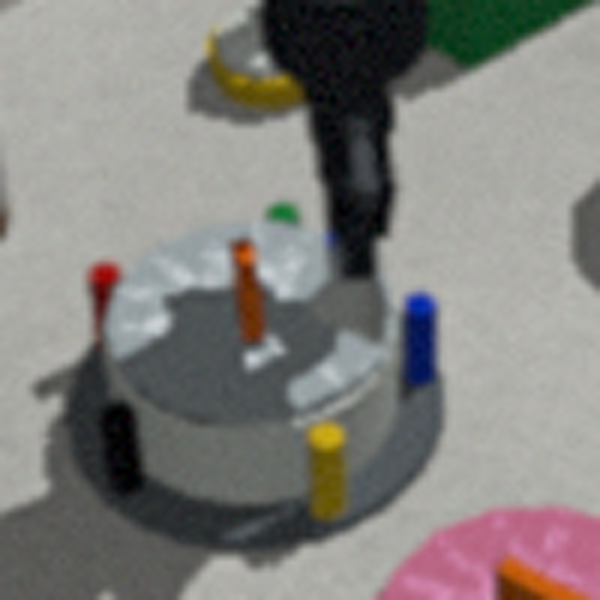

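The wedge opening shows around (347,298), matching the predicted (349,297), and points at the blue stud (421,335). The fingers are right above it, so I lower and release.

Call:
send_rows --motion "1 0 -0.15 1.2 0; 1 0 -0.15 2.3 0; 1 0 -0.15 2.3 0; 1 0 -0.15 2.3 0; 1 0 -0.15 2.3 0"

```text
clock: 12.55
eef_pos: [0.5355, 0.0255, 0.0952]
tool_rot: [-0.479, 0.878, -0.0, 0.0]
ft_force: [0.7, -0.1, 0.0]
grip_width: 0.0238
grasp_force: 58.9
```

Call:
send_rows --motion "0.2 0 0 0 0; 0 0 0 0 0; 0 0 0 0 0; 0 0 0 0 0; 0 0 0 0 0"

```text
clock: 13.05
eef_pos: [0.5353, 0.0255, 0.0951]
tool_rot: [-0.479, 0.878, -0.0, 0.0]
ft_force: [0.4, -0.2, 0.7]
grip_width: 0.0425
grasp_force: 0.0
```

```bash
python3 - <<'E'
from h import *
plan([(0,.5355,.0251,.16,147.4,0),(-.3,.5632,.0674,.16,237.4,2)],dstep=8.3)
E
```

```text
now [0.5353 0.0255 0.0951] 147.25 j6 -54.5 t 13.05
0 0.01 -0.02 -3.25 -0.001; 0 0.02 -0.04 -6.49 -0.003; -0.3 -0.44 -0.04 -6.49 -0.145; -0.3 -0.90 -0.05 -6.49 -0.288; -0.3 -1.36 -0.05 -6.49 -0.431
-0.3 -0.42 -0.20 0.00 -0.143; -0.3 -0.83 -0.39 0.00 -0.286; -0.3 -1.25 -0.59 0.00 -0.428; -0.3 -1.66 -0.78 0.00 -0.571; -0.3 -2.08 -0.98 0.00 -0.714
-0.3 -0.19 -0.42 0.00 -0.143; -0.3 -0.37 -0.84 0.00 -0.286; -0.3 -0.56 -1.26 0.00 -0.428; -0.3 -0.56 -1.26 0.00 -0.428; -0.3 -0.56 -1.26 0.00 -0.428
```

Call:
send_rows --motion "0 0 0 -3.2 0; 0 0 0 -6.5 0; -0.3 -0.44 -0.04 -6.5 -0.145; -0.3 -0.9 -0.05 -6.5 -0.288; -0.3 -1.36 -0.05 -6.5 -0.431"

```text
clock: 13.55
eef_pos: [0.5433, 0.0367, 0.1605]
tool_rot: [-0.658, 0.753, -0.0, 0.0]
ft_force: [-0.2, 0.5, -0.1]
grip_width: 0.0553
grasp_force: 0.0
```

Call:
send_rows --motion "-0.3 -0.42 -0.2 0 -0.143; -0.3 -0.83 -0.39 0 -0.286; -0.3 -1.25 -0.59 0 -0.428; -0.3 -1.66 -0.78 0 -0.571; -0.3 -2.08 -0.98 0 -0.714"

```text
clock: 14.05
eef_pos: [0.5556, 0.056, 0.1599]
tool_rot: [0.88, -0.476, -0.0, 0.0]
ft_force: [-0.1, 0.7, 0.2]
grip_width: 0.0555
grasp_force: 0.0
```

Call:
send_rows --motion "-0.3 -0.19 -0.42 0 -0.143; -0.3 -0.37 -0.84 0 -0.286; -0.3 -0.56 -1.26 0 -0.428; -0.3 -0.56 -1.26 0 -0.428; -0.3 -0.56 -1.26 0 -0.428"

```text
clock: 14.55
eef_pos: [0.5631, 0.0674, 0.1599]
tool_rot: [0.959, -0.282, -0.0, 0.0]
ft_force: [-0.0, -0.2, 0.6]
grip_width: 0.0552
grasp_force: 0.0
```

```bash
python3 - <<'E'
from h import *
s=vision.camera("side")
B=cv2.resize(s[150:250,190:290],(600,600),interpolation=cv2.INTER_CUBIC)
cv2.imwrite("pics/g5.png",B[:,:,::-1])
plan([(-.3,.5634,.0675,.092,237.4,3)])
E
```

```text
now [0.563  0.0673 0.16  ] -122.77 j6 -140.4 t 14.6
-0.3 0.01 -0.02 3.40 -0.001; -0.3 0.02 -0.04 6.80 -0.003; -0.3 0.02 -0.04 6.80 -0.003; -0.3 0.02 -0.04 6.80 -0.003; -0.3 0.02 -0.04 6.80 -0.003
```

View pics/g5.png

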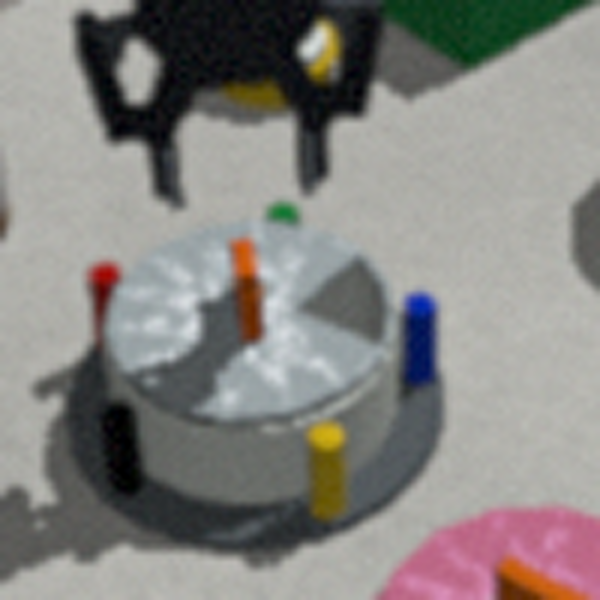

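The lid's opening (350,300) is clear and still faces the blue stud, and the gripper is empty. The chamber floor is hidden from this camera, so I swing aside to confirm the tablet from above.

Call:
send_rows --motion "-0.3 1.25 4.8 0 0; -0.3 2.5 9.6 0 0; -0.3 3.75 14.4 0 0; -0.3 5 19.2 0 0; -0.3 6.25 24 0 0"

```text
clock: 15.1
eef_pos: [0.4854, -0.1702, 0.1603]
tool_rot: [0.959, -0.282, 0.0, 0.0]
ft_force: [1.4, -0.2, -1.1]
grip_width: 0.0554
grasp_force: 0.0
```

```bash
python3 - <<'E'
from h import *
t=vision.camera("top")
cv2.imwrite("pics/g6.png",cv2.resize(t[140:220,195:275],(600,600),interpolation=cv2.INTER_CUBIC)[:,:,::-1])
print(np.array([w2px("top",[.536,.025,.03]),w2px("top",[.5155,-.005,.06])])-[195,140])
plan([(-.3,.5634,.0675,.16,237.4,2),(-.3,.5634,.0675,.092,237.4,2)],step=4.8)
E
```

```text
[[52.14901614 44.61369708]
 [61.13109242 49.26514073]]
now [ 0.4829 -0.1773  0.1603] -123.21 j6 -166.8 t 15.15
-0.3 -1.11 -4.15 0.00 -0.002; -0.3 -2.22 -8.30 0.01 -0.004; -0.3 -3.34 -12.44 0.01 -0.005; -0.3 -4.45 -16.59 0.02 -0.007; -0.3 -5.56 -20.74 0.02 -0.009
-0.3 -1.07 -4.16 0.00 -0.002; -0.3 -1.07 -4.16 0.00 -0.002; -0.3 -1.07 -4.16 0.00 -0.002; -0.3 -1.07 -4.16 3.40 -0.002; -0.3 -1.07 -4.16 6.80 -0.002
-0.3 0.00 0.00 0.00 -0.000; -0.3 0.00 0.00 0.00 -0.000
```

View pics/g6.png

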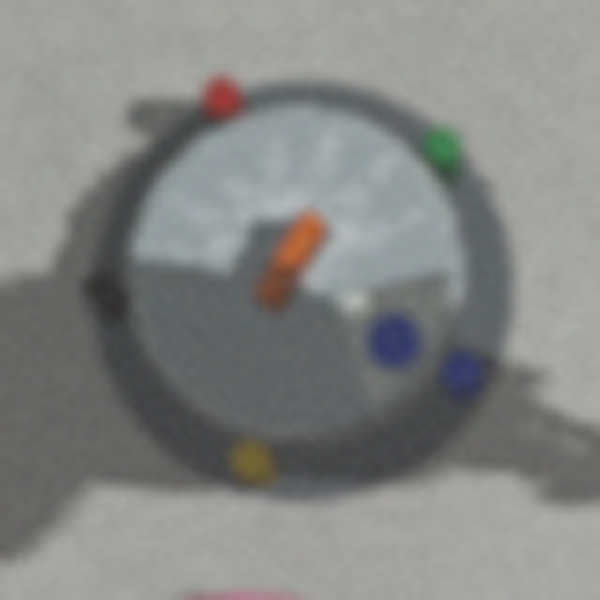

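From above, the tablet's blue face (394,340) shows in the opening, directly inward of the blue stud (463,372), so it is in the chamber. I go back to the bar.

Call:
send_rows --motion "-0.3 -1.11 -4.15 0 0; -0.3 -2.22 -8.3 0 0; -0.3 -3.34 -12.44 0 0; -0.3 -4.45 -16.59 0 0; -0.3 -5.56 -20.74 0 0"

```text
clock: 15.65
eef_pos: [0.5516, 0.0377, 0.1602]
tool_rot: [0.959, -0.282, 0.0, -0.0]
ft_force: [0.5, -0.6, 0.7]
grip_width: 0.0556
grasp_force: 0.0
```

Call:
send_rows --motion "-0.3 -1.07 -4.16 0 0; -0.3 -1.07 -4.16 0 0; -0.3 -1.07 -4.16 0 0; -0.3 -1.07 -4.16 2.5 0; -0.3 -1.07 -4.16 2.5 0"

```text
clock: 16.15
eef_pos: [0.5621, 0.0754, 0.1323]
tool_rot: [0.959, -0.282, -0.003, 0.001]
ft_force: [-1.7, -0.4, 0.2]
grip_width: 0.0554
grasp_force: 0.0
```

```bash
python3 - <<'E'
from h import *
vision.camera("side")
plan([(-.3,.5634,.0675,.092,237.4,3)])
E
```

```text
now [0.5629 0.0755 0.1336] -122.77 j6 -139.6 t 16.2
-0.3 0.47 0.64 4.16 -0.003; -0.3 0.47 0.64 4.16 -0.003; -0.3 0.47 0.64 4.16 -0.003; -0.3 0.47 0.64 4.16 -0.003
```

Call:
send_rows --motion "-0.3 0.47 0.64 0 0; -0.3 0.47 0.64 2 0; -0.3 0.47 0.64 4.1 0; -0.3 0.47 0.64 4.1 0; -0.3 0.47 0.64 4.1 0"

```text
clock: 16.7
eef_pos: [0.5656, 0.0683, 0.0949]
tool_rot: [0.96, -0.281, 0.0, 0.0]
ft_force: [-1.1, -0.3, -0.3]
grip_width: 0.0555
grasp_force: 0.0
```

Call:
send_rows --motion "1 0 0 0 0; 1 0 0 0 0; 1 0 0 0 0; 1 0 0 0 0; 1 0 0 0 0"

```text
clock: 17.2
eef_pos: [0.5648, 0.0671, 0.0954]
tool_rot: [0.96, -0.281, 0.0, 0.002]
ft_force: [-3.2, -5.7, 7.1]
grip_width: 0.0104
grasp_force: 59.8
```

```bash
python3 - <<'E'
from h import *
o=bot.get_obs();print(o["ft_force"],o["grip_width"],o["grasp_force"])
plan([(1,.5634,.0675,.092,237.4,0),(1,.5634,.0675,.092,93.35,2)],dstep=8)
E
```

```text
[-3.17726164 -5.69825389  7.07814679] 0.010426640256627493 59.79889512062073
now [0.5648 0.0671 0.0954] -122.69 j6 -140.4 t 17.2
1 -0.14 0.04 0.34 -0.001; 1 -0.14 0.04 0.34 0.131; 1 -0.14 0.04 0.34 0.263; 1 -0.14 0.04 0.34 0.395; 1 -0.14 0.04 0.34 0.528
1 0.00 0.00 0.00 0.132; 1 0.00 0.00 0.00 0.265; 1 0.00 0.00 0.00 0.397; 1 0.00 0.00 0.00 0.529; 1 0.00 0.00 0.00 0.662
1 0.00 0.00 0.00 0.132; 1 0.00 0.00 0.00 0.265; 1 0.00 0.00 0.00 0.397; 1 0.00 0.00 0.00 0.529; 1 0.00 0.00 0.00 0.662
1 0.00 0.00 0.00 0.132; 1 0.00 0.00 0.00 0.265; 1 0.00 0.00 0.00 0.397; 1 0.00 0.00 0.00 0.529; 1 0.00 0.00 0.00 0.662
1 0.00 0.00 0.00 -0.000; 1 0.00 0.00 0.00 -0.000
```

Call:
send_rows --motion "1 -0.1 0 0 0.13; 1 -0.1 0 0 0.26; 1 -0.1 0 0 0.39; 1 -0.1 0 0 0.52; 1 -0.1 0 0 0.65"

```text
clock: 17.7
eef_pos: [0.5641, 0.0666, 0.0954]
tool_rot: [0.818, -0.576, 0.002, 0.003]
ft_force: [-3.7, -9.3, 7.0]
grip_width: 0.0107
grasp_force: 59.8
```

Call:
send_rows --motion "1 0 0 0 0.13; 1 0 0 0 0.26; 1 0 0 0 0.39; 1 0 0 0 0.52; 1 0 0 0 0.65"

```text
clock: 18.2
eef_pos: [0.5633, 0.0666, 0.0954]
tool_rot: [-0.591, 0.807, -0.002, -0.002]
ft_force: [-5.7, -9.2, 8.3]
grip_width: 0.0109
grasp_force: 60.1
```

Call:
send_rows --motion "1 0 0 0 0.13; 1 0 0 0 0.26; 1 0 0 0 0.39; 1 0 0 0 0.52; 1 0 0 0 0.65"

```text
clock: 18.7
eef_pos: [0.5625, 0.0671, 0.0953]
tool_rot: [-0.303, 0.953, -0.002, -0.002]
ft_force: [-7.8, -6.3, 10.0]
grip_width: 0.0109
grasp_force: 60.3
```

Call:
send_rows --motion "1 0 0 0 0.13; 1 0 0 0 0.26; 1 0 0 0 0.39; 1 0 0 0 0.563; 1 0 0 0 0.563"

```text
clock: 19.2
eef_pos: [0.5623, 0.0678, 0.0954]
tool_rot: [-0.028, 1.0, -0.002, -0.002]
ft_force: [-7.5, -5.2, 10.6]
grip_width: 0.011
grasp_force: 60.3
```

```bash
python3 - <<'E'
from h import *
vision.camera("side");o=bot.get_obs();print(o["ft_force"],o["grip_width"])
plan([(1,.5634,.0675,.092,93.35,0)],dstep=8)
E
```

```text
[-8.35437604 -5.75143236 10.55683201] 0.01034199337401722
now [0.5623 0.0678 0.0953] 93.21 j6 3.8 t 19.25
1 -0.11 -0.04 0.33 -0.002
```

Call:
send_rows --motion "-0.3 0 0 0 0; -0.3 0 0 0 0; -0.3 0 0 0 0; -0.3 0 0 0 0; -0.3 0 0 -3 0"

```text
clock: 19.75
eef_pos: [0.5613, 0.0695, 0.1201]
tool_rot: [-0.03, 1.0, -0.0, -0.005]
ft_force: [-0.0, -0.2, 0.3]
grip_width: 0.055
grasp_force: 0.0
```

Call:
send_rows --motion "-0.3 0 0 -4 0; -0.3 0 0 -8 0; -0.3 1 -4.8 -8 0; -0.3 2 -9.6 -8 0; -0.3 3 -14.4 -8 0"

```text
clock: 20.25
eef_pos: [0.5433, -0.0767, 0.2046]
tool_rot: [-0.031, 1.0, -0.0, 0.001]
ft_force: [0.9, -0.2, -0.7]
grip_width: 0.0557
grasp_force: 0.0
```

Call:
send_rows --motion "-0.3 1 -4.8 0 0; -0.3 2 -9.6 0 0; -0.3 3 -14.4 0 0; -0.3 3 -14.4 0 0; -0.3 3 -14.4 0 0"

```text
clock: 20.75
eef_pos: [0.5213, -0.2226, 0.2037]
tool_rot: [-0.028, 1.0, 0.0, -0.0]
ft_force: [-0.6, 0.5, -0.1]
grip_width: 0.0555
grasp_force: 0.0
```

```bash
python3 - <<'E'
from h import *
t=vision.camera("top");s=vision.camera("side")
A=cv2.resize(t[140:220,195:275],(400,400),interpolation=cv2.INTER_CUBIC);B=cv2.resize(s[150:250,190:290],(400,400),interpolation=cv2.INTER_CUBIC)
cv2.imwrite("pics/g7.png",np.hstack([A,B])[:,:,::-1])
for cc in([.5617,.0673],[.5634,.0672]):
  g=t.max(2);L=np.array([(a,np.mean([cv2.getRectSubPix(g,(1,1),w2px("top",[cc[0]+r*np.cos(np.radians(a)),cc[1]+r*np.sin(np.radians(a)),.066]))[0,0] for r in np.arange(.04,.064,.003)])) for a in range(40,150,2)])
  print(L[::2].astype(int).tolist())
E
```

```text
[[40, 106], [44, 100], [48, 100], [52, 100], [56, 101], [60, 99], [64, 90], [68, 75], [72, 61], [76, 55], [80, 52], [84, 52], [88, 51], [92, 51], [96, 52], [100, 52], [104, 52], [108, 55], [112, 62], [116, 76], [120, 91], [124, 99], [128, 100], [132, 99], [136, 100], [140, 100], [144, 100], [148, 100]]
[[40, 111], [44, 102], [48, 100], [52, 100], [56, 100], [60, 100], [64, 94], [68, 81], [72, 66], [76, 57], [80, 53], [84, 52], [88, 52], [92, 51], [96, 51], [100, 52], [104, 51], [108, 53], [112, 59], [116, 70], [120, 87], [124, 97], [128, 100], [132, 100], [136, 100], [140, 100], [144, 100], [148, 100]]
```

View pics/g7.png

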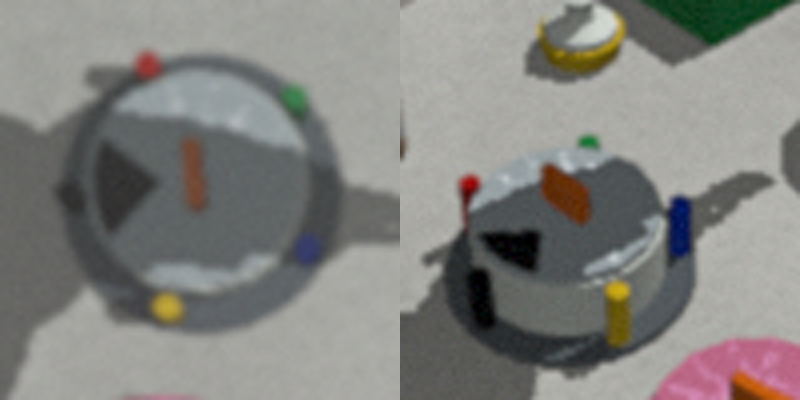

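The black sector shows squarely through the opening (120,185), in line with the black stud (70,193). The measured opening angle is 92 to 93.5°, against 93.3° for the stud. The gripper is clear, so I hand it in.

```bash
python3 -c "
from h import *
print(workorder.job_done())"
```

```text
the job is handed in; nothing more can be done
None
```

The tablet is in the blue-stud chamber, the lid's opening is back over the black sector, and the job was handed in with the arm clear at about 21 s of the 64 s limit; no verdict came back.

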